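# Draw a dropped ferrite core out from under a bench riser

### The arm

A 6-joint arm with a two-finger parallel gripper is mounted at the origin on a cart in front of the work surface, level with it; the furniture and walls round the work are solid. World frame = base frame: x ahead of the robot, y to its left, z up, the work surface at z = 0. Lengths are in m, angles in degrees, forces in N, time in s.
With the tool pointing down it reaches from about 0.3 to 0.75 m from the base axis. Payload 8.5 kg.
Tool frame: the origin (TCP) lies between the finger pads; the fingertips stand 19 mm ahead of it and the grasp point (between the pads) is the TCP; z points along the fingers, y is the line along which they close (so a half turn about z gives the same grasp; the last joint's range is limited). The gripper opens to 85 mm and grips with 20 to 120 N. Pads are 22 mm wide; open, the fingers measure 114 mm over their backs; the gripper's body (76 mm by 85 mm) begins 54 mm behind the grasp point. The pads swing forward as they close: fully open they stand 13 mm farther back than shut.
Start: joints at [58.711, 21.807, 74.336, -0, 83.858, -12.336], TCP at [0.179, 0.52, 0.25] pointing down, gripper open.
Joint ranges: [-178.18, 178.18], [-50.72, 133.34], [12.68, 142.11], [-81.47, 261.47], [9.98, 163.14], [-165.26, 165.26]. Speed limits (degrees/s): [136.94, 136.94, 180, 180, 180, 180].

### API

Orientations are given as a 3x3 rotation matrix whose columns are the frame's x, y, z axes.
In Python, from rig import env, optics gives the robot as it stands.
- The arm moves only by the tool arm_command, never from a script. Its argument "commands" is one flat list of numbers, 7 for each row, row after row: the closure, from -1 (fully open) to 1 (shut), so that 0 is half open, then the shift along the tool's x, y, z as a fraction of full scale, then the turn, a rotation vector about the tool's x, y, z as a fraction of full scale. A call has 1 to 12 rows; each row is the pose to reach, as a shift and turn from the pose commanded when the call began, along the tool's axes at that moment; what a row does not reach only later rows make up. Full scale, the value 1, is 500 mm for a shift and 120 degrees for a turn. A row lasts 1/12 s, in which the tool goes at most 41.7 mm and 7.16 degrees, less where a joint would pass 70% of its speed; a pose out of reach is approached as far as the arm can. A call with a number of a shift or a turn outside -1 to 1 is refused whole. A call with a gripper value outside its range is refused whole. The fingers move at their own pace and stop on an object; "newtons" is the grip in N (left out, the last holds). Time passes only in rows, so rows that repeat a pose let the fingers close. It gives the time, the measured TCP pose, the force, the opening and the grip force at its end, in the units of the state.
- env.observe(): the state, without advancing time (a new reading comes with each control period).
- optics.get_image(name): name is "scene" or "top" or "wrist"; returns a dict with "image" (420x560x3 uint8, red, green, blue), "intrinsics" (3x3 intrinsics, pixels), "k1" (the pictures are not rectified: a ray, as slopes to the right and down, at radius r is drawn at 1 + k1 r^2 times it, then the intrinsics apply), "origin" and "orientation" of the camera in the world; the wrist camera has in their place "tool_from_camera" (4x4, takes a point from camera to tool coordinates, whose origin is the TCP and whose axes are the flange's). Camera axes: x right, y down, z forward; pixel columns grow to the right and rows downward; lengths in m; the calibration is good to about 2 mm. A picture is of the moment at which its call begins: read the wrist's pose just before it. There is no depth.
- env.close_job(): hands the job in; it is judged then, once.
The state is a dict: "time_s": time; "q": joint angles; "qvel": joint speeds; "joint_efforts": joint torques, N m; "position": TCP position; "tool_rot": TCP orientation; "ft_force": force on the tool from outside, world axes, zero at the start; "wrist_torque": the same for the moment, N m; "grip_width": finger opening in m; "gripper_force": force on a finger pad.
Only numpy, scipy, OpenCV 4.12 (cv2) and the standard library are available. Lean on these libraries where they do the work, as an engineer would, in place of code of your own. Each camera call takes 0.05 s, during which the arm holds its last target. There are 200 camera calls.

### The job

Half of a ferrite pot core has slid under the low steel riser, too far in for fingers. Take the flat probe by its handle, reach in over the core, press the rubber end down on it just hard enough to take it along (ferrite chips under hard pressure) and draw it out until it lies flat, well clear in front of the riser. Then lay the probe down flat on the worktop, clear of core and riser; do not knock the riser or shift the other things.

Things in the scene. Friction and masses are not known exactly. Their poses are not given: they have to be found in the camera images.
- riser_mouth (a point): Low bench riser: fixed grey folded-steel shelf, 236 mm wide, 230 deep, deck top 46 mm high (items on it reach 95 mm, from 50 mm behind the front). Point: on the worktop under the middle of its front edge; x goes straight in under it, y to its left, z up. Gap under the 3 mm front lip 30 mm, behind it 42 mm. Sides closed: 204 mm free between the foot flanges.
- core_center (a point): Dropped part: ferrite pot-core half, dark grey round block 36 mm across, 11 mm high, flat top, about 28 g, flat on the worktop under the riser, its middle 40 to 70 mm behind the front edge. Point: its middle, 5.5 mm above the worktop. Friction on the worktop about 0.5. Brittle: it chips if the probe bears on it with more than 9 N.
- probe_grip (a point): Flat probe, about 0.12 kg: steel strip 16 mm wide, 3 thick, with a black handle 60 mm long, 20 wide on its near end, top 36 mm above the flat underside. It lies flat on the worktop. Point: middle of the handle, 20 mm above the underside; x runs along the strip to its rubber end, z up. Tip-heavy loads can tilt it in a light grip: grip it firmly.
- probe_tip (a point): Rubber end of the same probe: middle of the underside of the sleeve (50 mm long, 20 wide, 4 thick) on the strip's end, 115 mm from the handle's middle along x; on the worktop when the probe lies flat. It ends 25 mm further on. Rubber on ferrite: friction about 1.1; pressed on the core with 5 to 6 N it takes it along, below about 4 N it slips off.
- relay: Bystander: a small plug-in relay, 22 x 29 x 41 mm, loose on the worktop; origin under its middle.
- connector: Bystander: a round cable connector lying on its side, 49 x 24 x 24 mm, loose on the worktop; origin under its middle.
- battery: Bystander: a single AA cell lying on its side, 15 x 50 x 15 mm, loose on the worktop; origin under its middle.
- flush_cutters: Bystander: small side cutters with black handles, 115 x 64 x 11 mm, loose on the worktop; origin under its middle.

How it is judged:
By the outcome, as a careful person would: the job done as asked, in the order asked, and still so for the second after the job is handed in, with the robot touching nothing.
It also fails if it takes over 54 s, if anything falls off the work surface, if the arm or the gripper's body presses on something with over 40 N, if the wrist force passes 120 N, or if a joint passes its speed limit or range.

## Working session

There is one attempt and no reset: what is moved stays moved. The work goes in short steps, Python scripts to look and compute and a tool call to move; the robot and the scene stay as the last step left them, time stands still between calls to the robot, and variables do not carry over. Pictures are saved under pics/ and viewed, at most 10 in all, crops included, and the job is handed in when it is done.

Besides the shell and the picture viewer there is one more tool, called after "Emit:" by a JSON object that holds its "fn" and its "kwargs", one argument or row to a line. arm_command: Moves the arm, as the interface text tells. Shift numbers are shares of 500 mm and turn numbers shares of 120 degrees, none past 1 either way. Its arguments: {"type":"object","properties":{"commands":{"type":"array","items":{"type":"number"}},"newtons":{"type":"number"}},"required":["commands"]}

```bash
mkdir -p pics; ls
cat > h.py <<'E'
import numpy as np, cv2
from rig import env, optics
def ray(c,px,s=None):
    K=np.array(c["intrinsics"]);k1=c["k1"]
    d=np.array([(px[0]-K[0,2])/K[0,0],(px[1]-K[1,2])/K[1,1]])
    u=d.copy()
    for _ in range(30): u=d/(1+k1*(u@u))
    v=np.array([u[0],u[1],1.])
    if "origin" in c: return np.array(c["origin"]),np.array(c["orientation"])@v
    T=np.array(c["tool_from_camera"]);R=np.array(s["tool_rot"])
    return np.array(s["position"])+R@T[:3,3],R@T[:3,:3]@v
def pt(c,px,z,s=None):
    o,d=ray(c,px,s); return o+d*(z-o[2])/d[2]
def proj(c,p,s=None):
    p=np.array(p,float);K=np.array(c["intrinsics"])
    if "origin" in c: q=np.array(c["orientation"]).T@(p-np.array(c["origin"]))
    else:
        T=np.array(c["tool_from_camera"]);q=np.array(s["tool_rot"]).T@(p-np.array(s["position"]));q=T[:3,:3].T@(q-T[:3,3])
    u=q[:2]/q[2];u=u*(1+c["k1"]*(u@u));return K[:2,:2]@u+K[:2,2]
E
python3 - <<'E'
from h import *
s=env.observe();print(s["time_s"],s["position"],np.round(s["tool_rot"],3),s["grip_width"])
for n in["scene","top"]:
    c=optics.get_image(n);cv2.imwrite(f"pics/{n}0.png",cv2.cvtColor(c["image"],cv2.COLOR_RGB2BGR))
    print(n,np.round(c["origin"],3),np.round(c["orientation"],3).tolist(),c["k1"],c["intrinsics"][0])
E
```

```text
pics
0.0 [0.17846101 0.51994135 0.24969522] [[-0.946  0.325 -0.001]
 [ 0.325  0.946 -0.001]
 [ 0.    -0.001 -1.   ]] 0.0849943071426357
scene [ 0.001 -0.618  0.517] [[0.746, -0.336, 0.576], [-0.666, -0.354, 0.657], [-0.017, -0.873, -0.487]] -0.08648586588993777 [400.60057229   0.         273.93993339]
top [ 0.446 -0.02   0.99 ] [[0.011, -0.996, 0.087], [-1.0, -0.013, -0.021], [0.022, -0.087, -0.996]] 0.03714928351165159 [416.30158497   0.         276.2133496 ]
```

View pics/scene0.png

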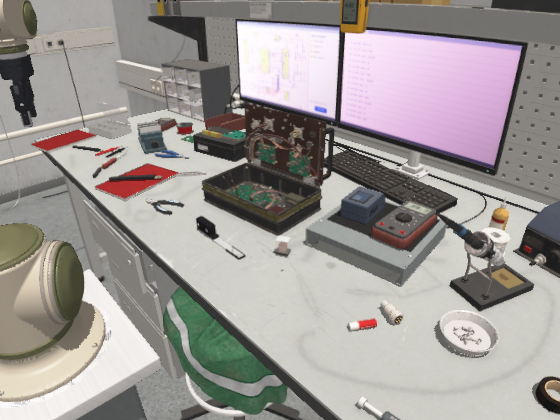

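View pics/top0.png

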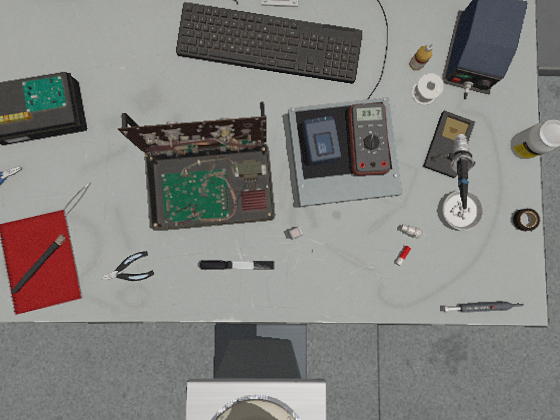

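Run:
```python
import cv2
a=cv2.imread("pics/top0.png");b=cv2.imread("pics/scene0.png")
A=cv2.resize(a[185:285,190:420],None,fx=3.4,fy=3.4,interpolation=cv2.INTER_CUBIC)
cv2.imwrite("pics/c1.png",A[:, :790])
B=cv2.resize(b[190:290,190:450],None,fx=3,fy=3,interpolation=cv2.INTER_CUBIC)
print(A.shape,B.shape);cv2.imwrite("pics/c2.png",B)
import numpy as np
C=np.zeros((600,790,3),np.uint8)
A=cv2.resize(a[185:285,190:420],None,fx=3,fy=3,interpolation=cv2.INTER_CUBIC)
C[:300,:690]=A;C[300:600,:780]=B
cv2.imwrite("pics/c12.png",C)
```

```text
(340, 782, 3) (300, 780, 3)
```

View pics/c12.png

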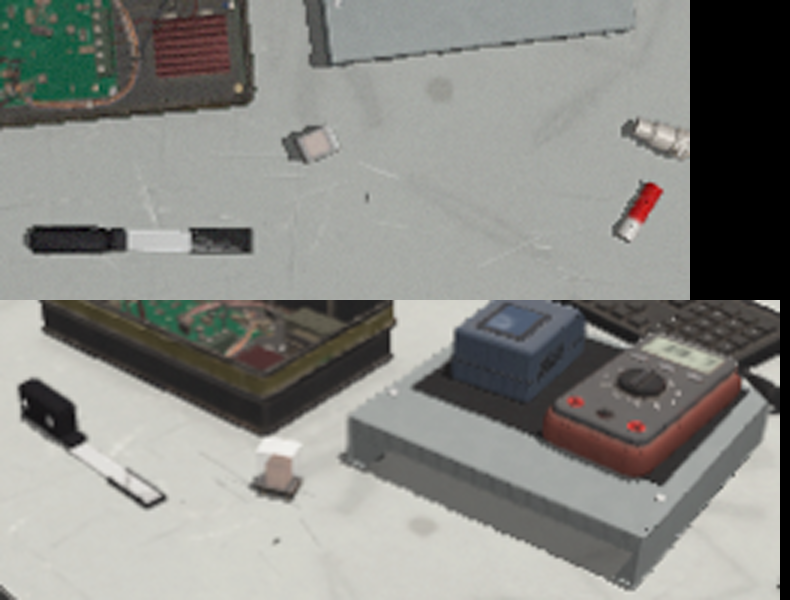

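Run:
```python
from h import *
t=optics.get_image("top");c=optics.get_image("scene")
def tri(p,q):
    o1,d1=ray(t,p);o2,d2=ray(c,q)
    x=np.linalg.lstsq(np.stack([d1,-d2],1),o2-o1,rcond=None)[0]
    return np.round((o1+x[0]*d1+o2+x[1]*d2)/2,4)
for n,p,q in[("FL",(300,206.7),(306.7,228.3)),("FR",(401,195),(405,270))]:
    print(n,pt(t,p,.046).round(4),pt(c,q,.046).round(4),tri(p,q))
print("bottom",pt(c,(303.3,242.7),0).round(4),pt(c,(399.3,285),0).round(4))
# probe masks in top
g=cv2.cvtColor(t["image"],cv2.COLOR_RGB2GRAY)
m=np.zeros_like(g);m[250:280,192:282]=(g[250:280,192:282]<90)
n,l,st,ce=cv2.connectedComponentsWithStats(m)
for i in range(1,n):
    if st[i,4]>20: print(st[i],ce[i])
r=g[250:280,192:282];print(r[15].tolist())
for nm,px,z in[("tipend",(274,265),.004),("tipstart",(253.5,265),.004),("hl top",(199.3,265),.036),("hl",(199.3,265),.02),("relay",(295,232),.041),("conn",(410,231),.012),("batt",(403,255),.008),("caseBR",(273,220),.0),("cutters R",(154,280),.01)]:
    print(nm,pt(t,px,z).round(4))
```

```text
FL [ 0.5489 -0.0945  0.046 ] [ 0.553  -0.0983  0.046 ] [ 0.551  -0.0964  0.0456]
FR [ 0.579  -0.3262  0.046 ] [ 0.581  -0.3313  0.046 ] [ 0.5809 -0.3288  0.0441]
bottom [ 0.5561 -0.0859  0.    ] [ 0.5875 -0.3221  0.    ]
[198 260  34  10 286] [214.56993007 264.26923077]
[253 261  21   8 161] [263.43478261 264.47826087]
[164, 168, 167, 165, 169, 143, 87, 79, 28, 28, 38, 38, 44, 40, 41, 42, 46, 45, 49, 36, 49, 48, 48, 47, 41, 52, 51, 41, 41, 45, 47, 49, 37, 20, 26, 28, 46, 48, 53, 57, 142, 197, 193, 192, 194, 194, 192, 194, 195, 194, 196, 195, 195, 196, 196, 198, 199, 196, 199, 199, 194, 157, 31, 44, 45, 41, 44, 47, 47, 49, 42, 44, 44, 41, 39, 59, 79, 61, 54, 74, 36, 72, 132, 170, 168, 167, 163, 168, 167, 166]
tipend [ 0.4148 -0.0374  0.004 ]
tipstart [0.4143 0.0107 0.004 ]
hl top [0.4142 0.1322 0.036 ]
hl [0.4137 0.1347 0.02  ]
relay [ 0.4912 -0.0839  0.041 ]
conn [ 0.4984 -0.3572  0.012 ]
batt [ 0.4419 -0.341   0.008 ]
caseBR [ 0.5212 -0.0339  0.    ]
cutters R [0.3781 0.2391 0.01  ]
```

Run:
```python
from h import *
c=optics.get_image("wrist");print(np.round(c["tool_from_camera"],3),c["intrinsics"],c["k1"])
s=env.observe();print(s["time_s"],s["q"],s["position"],np.array(s["tool_rot"]).round(4).tolist())
```

```text
[[ 0.001 -0.954 -0.3    0.076]
 [ 1.     0.001 -0.001 -0.   ]
 [ 0.001 -0.3    0.954 -0.123]
 [ 0.     0.     0.     1.   ]] [[322.07863416   0.         278.05262402]
 [  0.         322.07863416 210.42213154]
 [  0.           0.           1.        ]] -0.04318167159585966
0.25 [ 5.87112274e+01  2.18223815e+01  7.43558007e+01 -1.02720563e-03
  8.38581240e+01 -1.23364367e+01] [0.17857962 0.520077   0.25005668] [[-0.9458, 0.3248, -0.0003], [0.3248, 0.9458, -0.0006], [0.0001, -0.0006, -1.0]]
```

```bash
cat >> h.py <<'E'
from scipy.spatial.transform import Rotation as Ro
def pose(yaw,dep=90,roll=0):
    "tool z heading along yaw, depressed by dep; tool x back/down"
    a=np.radians(yaw);d=np.radians(dep);f=np.array([np.cos(a),np.sin(a),0]);k=np.array([0,0,1.])
    z=np.cos(d)*f-np.sin(d)*k;x=-np.sin(d)*f-np.cos(d)*k
    return np.stack([x,np.cross(z,x),z],1)
def plan(p,R,p0=None,R0=None):
    s=env.observe();p0=s["position"] if p0 is None else p0;R0=np.array(s["tool_rot"]) if R0 is None else R0
    sh=R0.T@(np.array(p)-p0)/.5;rv=Ro.from_matrix(R0.T@R).as_rotvec(degrees=True)/120
    print("t",s["time_s"],"row",np.round(np.r_[sh,rv],4).tolist(),"rows",np.linalg.norm(sh)*.5/.0417,np.linalg.norm(rv)*120/7.16)
E
python3 - <<'E'
from h import *
plan([.38,0,.25],pose(7.1))
plan([.459,-.226,.13],pose(7.1,40),np.array([.38,0,.25]),pose(7.1))
E
```

```text
t 0.25 row [-0.7188, -0.8529, 0.0006, -0.0003, -0.0001, -0.2171] rows 13.374551561414643 3.6385824697348887
t 0.25 row [-0.1009, -0.4681, 0.24, -0.0, -0.4167, 0.0] rows 6.422069513914369 6.983240223463687
```

Emit:
{"fn": "arm_command", "kwargs": {
  "commands": [-1,-0.719,-0.853,0,0,0,-0.217,-1,-0.719,-0.853,0,0,0,-0.217,-1,-0.719,-0.853,0,0,0,-0.217,-1,-0.719,-0.853,0,0,0,-0.217,-1,-0.719,-0.853,0,0,0,-0.217,-1,-0.719,-0.853,0,0,0,-0.217,-1,-0.719,-0.853,0,0,0,-0.217,-1,-0.719,-0.853,0,0,0,-0.217,-1,-0.719,-0.853,0,0,0,-0.217,-1,-0.719,-0.853,0,0,0,-0.217,-1,-0.719,-0.853,0,0,0,-0.217,-1,-0.719,-0.853,0,0,0,-0.217]
}}

```text
time_s: 1.25
position: [0.3556, 0.0617, 0.2506]
tool_rot: [[-0.992, -0.123, 0.001], [-0.123, 0.992, -0.0], [-0.001, -0.0, -1.0]]
ft_force: [1.2, 0.6, -0.0]
grip_width: 0.0853
gripper_force: 0.0
```

Run:
```python
from h import *
s=env.observe();print(s["position"],np.round(s["q"],1))
plan([.459,-.226,.13],pose(7.1,40))
```

```text
[0.35560067 0.06171779 0.25058302] [  -9.2    2.3  100.4    0.    77.2 -106.2]
t 1.25 row [-0.1341, -0.5965, 0.2414, -0.0001, -0.4163, -0.0001] rows 7.881382247207451 6.977064392643585
```

Emit:
{"fn": "arm_command", "kwargs": {
  "commands": [-1,-0.134,-0.596,0.1,0,-0.416,0,-1,-0.134,-0.596,0.1,0,-0.416,0,-1,-0.134,-0.596,0.241,0,-0.416,0,-1,-0.134,-0.596,0.241,0,-0.416,0,-1,-0.134,-0.596,0.241,0,-0.416,0,-1,-0.134,-0.596,0.241,0,-0.416,0,-1,-0.134,-0.596,0.241,0,-0.416,0,-1,-0.134,-0.596,0.241,0,-0.416,0,-1,-0.134,-0.596,0.241,0,-0.416,0,-1,-0.134,-0.596,0.241,0,-0.416,0,-1,-0.134,-0.596,0.241,0,-0.416,0,-1,-0.134,-0.596,0.241,0,-0.416,0]
}}

```text
time_s: 2.25
position: [0.5382, -0.1465, 0.2714]
tool_rot: [[-0.684, -0.092, 0.724], [-0.056, 0.996, 0.074], [-0.728, 0.01, -0.686]]
ft_force: [-0.3, 1.0, -0.1]
grip_width: 0.0854
gripper_force: 0.0
```

Run:
```python
from h import *
import pickle
s=env.observe();c=optics.get_image("wrist");pickle.dump((s,c),open("w1.pkl","wb"))
print(s["position"],np.round(s["q"],1),s["time_s"])
cv2.imwrite("pics/w1.png",cv2.cvtColor(c["image"],cv2.COLOR_RGB2BGR))
```

```text
[ 0.53824039 -0.1465031   0.27135105] [ -41.2   10.1  101.3   49.3   44.6 -165.2] 2.25
```

View pics/w1.png

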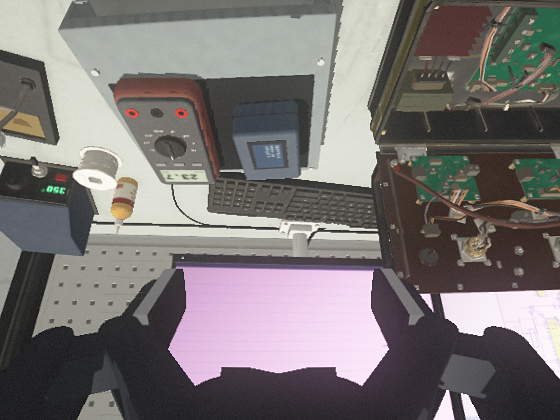

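Run:
```python
from h import *
plan([.455,-.15,.16],pose(-20,60))
plan([.455,-.15,.09],pose(-20,40))
```

```text
t 2.3 row [0.2764, 0.0073, 0.0314, 0.1345, 0.1357, 0.1626] rows 3.3367885609550507 4.204578066834411
t 2.3 row [0.3783, 0.0059, 0.1274, 0.1602, -0.0283, 0.1363] rows 4.786595036892843 3.5564000621872975
```

Emit:
{"fn": "arm_command", "kwargs": {
  "commands": [-1,0.276,0.007,0.031,0.134,0.136,0.163,-1,0.276,0.007,0.031,0.134,0.136,0.163,-1,0.276,0.007,0.031,0.134,0.136,0.163,-1,0.276,0.007,0.031,0.134,0.136,0.163,-1,0.276,0.007,0.031,0.134,0.136,0.163,-1,0.276,0.007,0.031,0.134,0.136,0.163,-1,0.276,0.007,0.031,0.134,0.136,0.163,-1,0.276,0.007,0.031,0.134,0.136,0.163]
}}

```text
time_s: 2.97
position: [0.4538, -0.1488, 0.1595]
tool_rot: [[-0.815, 0.341, 0.468], [0.297, 0.94, -0.168], [-0.498, 0.002, -0.867]]
ft_force: [0.5, -0.3, -0.5]
grip_width: 0.0854
gripper_force: 0.0
```

Run:
```python
from h import *
s=env.observe();print(s["position"],np.round(s["q"],1))
plan([.455,-.15,.09],pose(-20,40))
```

```text
[ 0.45379919 -0.14875743  0.15952037] [ -36.7   12.3  113.4   18.8   26.8 -121.6]
t 2.9667 row [0.0665, -0.0018, 0.1221, 0.0011, -0.168, -0.0002] rows 1.6676700322643678 2.8156975020073345
```

Run:
```python
from h import *
plan([.43,-.14,.07],pose(-20,55))
```

```text
t 2.9667 row [0.1331, -0.0001, 0.1301, 0.0011, -0.043, -0.0001] rows 2.231245775440979 0.720899591737485
```

Emit:
{"fn": "arm_command", "kwargs": {
  "commands": [-1,0.133,0,0.13,0,-0.043,0,-1,0.133,0,0.13,0,-0.043,0,-1,0.133,0,0.13,0,-0.043,0,-1,0.133,0,0.13,0,-0.043,0,-1,0.133,0,0.13,0,-0.043,0]
}}

```text
time_s: 3.38
position: [0.4403, -0.1373, 0.0914]
tool_rot: [[-0.783, 0.357, 0.51], [0.303, 0.934, -0.19], [-0.544, 0.006, -0.839]]
ft_force: [-1.1, -0.2, 0.3]
grip_width: 0.0854
gripper_force: 0.0
```

Run:
```python
from h import *
import pickle
s=env.observe();c=optics.get_image("wrist");pickle.dump((s,c),open("w2.pkl","wb"))
print(s["position"],np.round(s["q"],1),s["time_s"])
cv2.imwrite("pics/w2.png",cv2.cvtColor(c["image"],cv2.COLOR_RGB2BGR)[::-1,::-1])
for n,p in[("FL",(.551,-.0965,.046)),("FR",(.581,-.3287,.046)),("mouth+50",(.615,-.206,.005))]:print(n,proj(c,p,s).round(1))
```

```text
[ 0.44034752 -0.13731541  0.09135172] [ -36.8   20.1  123.4   62.3   10.  -165.3] 3.3833
FL [382.3 288. ]
FR [151.3 337.5]
mouth+50 [276.  294.9]
```

View pics/w2.png

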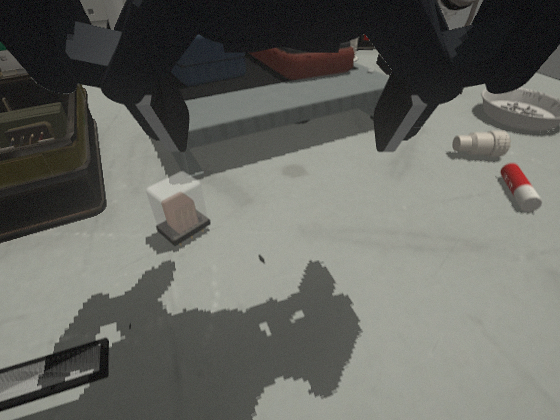

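Run:
```python
from h import *
import pickle
s,c=pickle.load(open("w2.pkl","rb"))
im=cv2.cvtColor(c["image"],cv2.COLOR_RGB2BGR)[::-1,::-1]
cr=cv2.convertScaleAbs(im[95:150,240:370],alpha=1.6)
cv2.imwrite("pics/w2c.png",cv2.resize(cr,None,fx=6,fy=6,interpolation=cv2.INTER_CUBIC))
```

```text
(no output)
```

View pics/w2c.png

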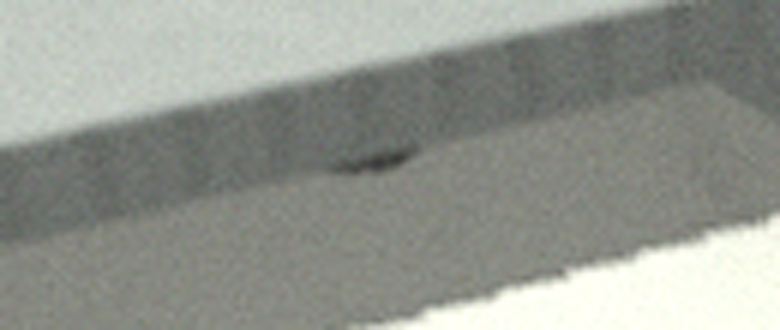

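Run:
```python
from h import *
import pickle
from scipy.optimize import least_squares
s,c=pickle.load(open("w2.pkl","rb"))
f=lambda u,v:(559-(240+(u+.5)/6-.5),419-(95+(v+.5)/6-.5))
P=np.array([pt(c,f(*q),0,s)[:2] for q in[(333,168),(350,173),(370,174),(390,172),(405,165),(416,153)]])
print(P.round(4))
o,_=ray(c,(256,295),s);print("cam",o.round(4))
# lip lower edge & top edge checks
for q in[(100,212),(375,158),(600,103)]:print("lip",pt(c,f(*q),.030,s).round(4))
for q in[(100,125),(375,65),(600,15)]:print("top",pt(c,f(*q),.046,s).round(4))
b=(P.mean(0)-o[:2]);b/=np.linalg.norm(b)
r=least_squares(lambda x:np.linalg.norm(P-x,axis=1)-.018,P.mean(0)+.015*b);print("core",r.x.round(4),r.fun.round(4))
m=np.array([.5655,-.2125]);X=np.array([.992,.124]);Y=np.array([-.124,.992]);print("in riser",((r.x-m)@X).round(4),((r.x-m)@Y).round(4))
```

```text
[[ 0.6238 -0.2237]
 [ 0.6208 -0.2258]
 [ 0.619  -0.2291]
 [ 0.6185 -0.2328]
 [ 0.6202 -0.2366]
 [ 0.6243 -0.2407]]
cam [ 0.3178 -0.0909  0.1528]
lip [ 0.5625 -0.1612  0.03  ]
lip [ 0.5647 -0.2049  0.03  ]
lip [ 0.5707 -0.2462  0.03  ]
top [ 0.5556 -0.1599  0.046 ]
top [ 0.5611 -0.2026  0.046 ]
top [ 0.5668 -0.2421  0.046 ]
core [ 0.6379 -0.2317] [-0.0019  0.0001  0.0011  0.0015  0.0004 -0.0016]
in riser 0.0695 -0.028
```

Run:
```python
from h import *
s=env.observe()
plan(np.array(s["position"])+[0,0,.08],np.array(s["tool_rot"]))
plan([.4146,.102,.14],pose(-90))
```

```text
t 3.4333 row [-0.0868, 0.0006, -0.1344, 0.0, 0.0, 0.0] rows 1.9184652278177459 0.0
t 3.4333 row [0.1304, 0.4303, -0.1993, 0.1667, 0.2382, 0.5601] rows 5.896706184681569 10.576267332604768
```

Emit:
{"fn": "arm_command", "kwargs": {
  "commands": [-1,-0.087,0,-0.134,0,0,0,-1,-0.087,0,-0.134,0,0,0,-1,0.13,0.43,-0.199,0.167,0.238,0.56,-1,0.13,0.43,-0.199,0.167,0.238,0.56,-1,0.13,0.43,-0.199,0.167,0.238,0.56,-1,0.13,0.43,-0.199,0.167,0.238,0.56,-1,0.13,0.43,-0.199,0.167,0.238,0.56,-1,0.13,0.43,-0.199,0.167,0.238,0.56,-1,0.13,0.43,-0.199,0.167,0.238,0.56,-1,0.13,0.43,-0.199,0.167,0.238,0.56,-1,0.13,0.43,-0.199,0.167,0.238,0.56,-1,0.13,0.43,-0.199,0.167,0.238,0.56]
}}

```text
time_s: 4.43
position: [0.4242, 0.0501, 0.1361]
tool_rot: [[-0.626, 0.718, 0.305], [0.712, 0.685, -0.151], [-0.317, 0.123, -0.94]]
ft_force: [0.1, -0.3, -0.3]
grip_width: 0.0852
gripper_force: 0.0
```

Run:
```python
from h import *
s=env.observe();print(s["position"],np.round(s["q"],1),s["time_s"])
plan([.4146,.102,.14],pose(-90))
```

```text
[0.42424526 0.05005299 0.13606575] [ -5.2  13.2 113.5 -12.3  35.2 -38.8] 4.4333
t 4.4333 row [0.0836, 0.0583, -0.0289, 0.1144, 0.1251, 0.3508] rows 1.2705310298168764 6.529345381285722
```

Emit:
{"fn": "arm_command", "kwargs": {
  "commands": [-1,0.084,0.058,-0.029,0.114,0.125,0.351,-1,0.084,0.058,-0.029,0.114,0.125,0.351,-1,0.084,0.058,-0.029,0.114,0.125,0.351,-1,0.084,0.058,-0.029,0.114,0.125,0.351,-1,0.084,0.058,-0.029,0.114,0.125,0.351,-1,0.084,0.058,-0.029,0.114,0.125,0.351,-1,0.084,0.058,-0.029,0.114,0.125,0.351,-1,0.084,0.058,-0.029,0.114,0.125,0.351,-1,0.084,0.058,-0.029,0.114,0.125,0.351]
}}

```text
time_s: 5.18
position: [0.4145, 0.1012, 0.1395]
tool_rot: [[-0.005, 1.0, 0.002], [1.0, 0.005, 0.0], [0.0, 0.002, -1.0]]
ft_force: [-0.2, -0.5, 0.4]
grip_width: 0.0855
gripper_force: 0.0
```

Run:
```python
from h import *
s=env.observe();c=optics.get_image("wrist");print(s["position"],np.round(s["q"],1),s["time_s"])
cv2.imwrite("pics/w3.png",cv2.cvtColor(c["image"],cv2.COLOR_RGB2BGR))
for n,p in[("handle top",(.4146,.102,.036)),("handle near",(.4146,.132,.036)),("handle far",(.4146,.072,.036)),("tip end",(.4146,-.038,.004))]:print(n,proj(c,p,s).round(1))
plan([.4146,.102,.022],pose(-90))
```

```text
[0.41453051 0.10120175 0.13948263] [ -2.3  17.1 103.    0.   59.7  -2.6] 5.1833
handle top [277.4 215.8]
handle near [277.6 175.9]
handle far [277.2 252.7]
tip end [276.7 341.7]
t 5.2333 row [0.001, 0.0002, 0.2348, 0.0009, -0.0001, 0.0027] rows 2.815944784363435 0.04798488297223444
```

View pics/w3.png

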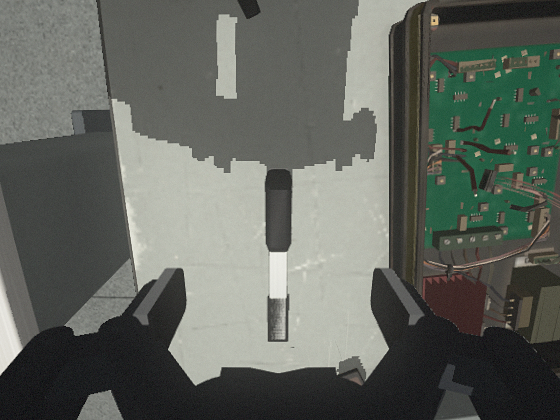

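Emit:
{"fn": "arm_command", "kwargs": {
  "commands": [-0.2,0.003,0,0.15,0,0,0,-0.2,0.003,0,0.15,0,0,0,-0.2,0.003,0,0.15,0,0,0,-0.2,0.003,0,0.2,0,0,0,-0.2,0.003,0,0.235,0,0,0,-0.2,0.003,0,0.235,0,0,0,-0.2,0.003,0,0.235,0,0,0],
  "newtons": 80
}}

```text
time_s: 5.82
position: [0.4146, 0.1035, 0.0228]
tool_rot: [[-0.004, 1.0, 0.001], [1.0, 0.004, 0.001], [0.001, 0.001, -1.0]]
ft_force: [0.1, 0.1, -0.1]
grip_width: 0.0514
gripper_force: 0.0
```

Emit:
{"fn": "arm_command", "kwargs": {
  "commands": [1,0,0,0,0,0,0,1,0,0,0,0,0,0,1,0,0,0,0,0,0,1,0,0,0,0,0,0,1,0,0,0,0,0,0,1,0,0,0,0,0,0,1,0,0,0,0,0,0,1,0,0,0,0,0,0],
  "newtons": 80
}}

```text
time_s: 6.48
position: [0.4152, 0.1034, 0.0232]
tool_rot: [[-0.003, 1.0, 0.004], [1.0, 0.003, 0.001], [0.001, 0.004, -1.0]]
ft_force: [-0.3, -0.2, 9.8]
grip_width: 0.019
gripper_force: 77.9
```

Emit:
{"fn": "arm_command", "kwargs": {
  "commands": [1,0,0,-0.06,0,0,0,1,0,0,-0.12,0,0,0,1,0,0,-0.16,0,0,0,1,0,0,-0.16,0,0,0,1,0,0,-0.16,0,0,0]
}}

```text
time_s: 6.9
position: [0.4146, 0.1033, 0.1028]
tool_rot: [[-0.003, 1.0, 0.004], [1.0, 0.003, 0.001], [0.001, 0.004, -1.0]]
ft_force: [-0.2, 0.3, -2.1]
grip_width: 0.0184
gripper_force: 78.5
```

Run:
```python
from h import *
s=env.observe();print(s["position"],np.round(s["q"],1),s["time_s"],s["ft_force"],s["wrist_torque"])
X=np.array([.992,.124,0]);core=np.array([.637,-.232,0])
print(core-.227*X)
plan((core-.227*X)+[0,0,.10],pose(7.1))
```

```text
[0.41463804 0.10333761 0.10278462] [-2.000e+00  2.060e+01  1.059e+02  1.000e-01  5.330e+01 -2.200e+00] 6.9 [-0.2272605   0.27404543 -2.0739391 ] [-0.00346933  0.00527     0.00077573]
[ 0.411816 -0.260148  0.      ]
t 6.9 row [-0.727, -0.0077, 0.0047, 0.0018, 0.0011, -0.8079] rows 8.717199812018425 13.539557977721753
```

Emit:
{"fn": "arm_command", "kwargs": {
  "commands": [1,-0.727,-0.008,0,0,0,-0.808,1,-0.727,-0.008,0,0,0,-0.808,1,-0.727,-0.008,0,0,0,-0.808,1,-0.727,-0.008,0,0,0,-0.808,1,-0.727,-0.008,0,0,0,-0.808,1,-0.727,-0.008,0,0,0,-0.808,1,-0.727,-0.008,0,0,0,-0.808,1,-0.727,-0.008,0,0,0,-0.808,1,-0.727,-0.008,0,0,0,-0.808,1,-0.727,-0.008,0,0,0,-0.808,1,-0.727,-0.008,0,0,0,-0.808,1,-0.727,-0.008,0,0,0,-0.808]
}}

```text
time_s: 7.9
position: [0.4106, -0.2627, 0.0998]
tool_rot: [[-0.97, 0.243, -0.0], [0.243, 0.97, 0.002], [0.001, 0.002, -1.0]]
ft_force: [-0.9, 0.4, -0.9]
grip_width: 0.019
gripper_force: 78.5
```

Run:
```python
from h import *
plan([.412,-.260,.05],pose(7.1))
```

```text
t 7.9 row [-0.0015, 0.0057, 0.0996, 0.0011, -0.0002, -0.1766] rows 1.1967416358880654 2.959346900274824
```

Emit:
{"fn": "arm_command", "kwargs": {
  "commands": [1,-0.002,0.006,0.1,0.001,0,-0.177,1,-0.002,0.006,0.1,0.001,0,-0.177,1,-0.002,0.006,0.1,0.001,0,-0.177,1,-0.002,0.006,0.1,0.001,0,-0.177,1,-0.002,0.006,0.1,0.001,0,-0.177,1,-0.002,0.006,0.1,0.001,0,-0.177]
}}

```text
time_s: 8.4
position: [0.413, -0.2574, 0.0511]
tool_rot: [[-0.993, -0.118, 0.001], [-0.118, 0.993, -0.001], [-0.0, -0.001, -1.0]]
ft_force: [-0.0, 0.2, -1.2]
grip_width: 0.0184
gripper_force: 78.6
```

Run:
```python
from h import *
s=env.observe();print(s["position"],np.round(s["q"],1),s["time_s"],s["ft_force"])
S=optics.get_image("scene");c=optics.get_image("wrist")
a=cv2.resize(S["image"][200:310,270:450],None,fx=4,fy=4,interpolation=cv2.INTER_CUBIC)[:,:400*2]
w=c["image"][150:310,180:380]
C=np.zeros((600,790,3),np.uint8);C[:440,:720]=a
C[440:600,:200]=w
cv2.imwrite("pics/s4.png",cv2.cvtColor(C,cv2.COLOR_RGB2BGR))
X=np.array([np.cos(np.radians(7.1)),np.sin(np.radians(7.1)),0]);p=np.array(s["position"])
u=p-[0,0,.0232]
for n,q in[("end",u+.14*X),("endtop",u+.14*X+[0,0,.004]),("lipmid",(.5655,-.2125,.03)),("foot",(.5655,-.2125,0))]:
    a=proj(S,q);b=proj(c,q,s);print(n,q.round(4),((a-[270,200])*4).round(0),b.round(1),(b-[180,-290]).round(0))
```

```text
[ 0.41297494 -0.25742264  0.05113354] [ -45.9   30.2   99.9    0.    49.9 -142.7] 8.4 [-0.00754702  0.1659448  -1.1744392 ]
end [ 0.5519 -0.2401  0.0279] [346. 252.] [279.7 459.7] [100. 750.]
endtop [ 0.5519 -0.2401  0.0319] [347. 246.] [279.7 465.9] [100. 756.]Traceback (most recent call last):
  File "<stdin>", line 12, in <module>
AttributeError: 'tuple' object has no attribute 'round'. Did you mean: 'count'?
```

View pics/s4.png

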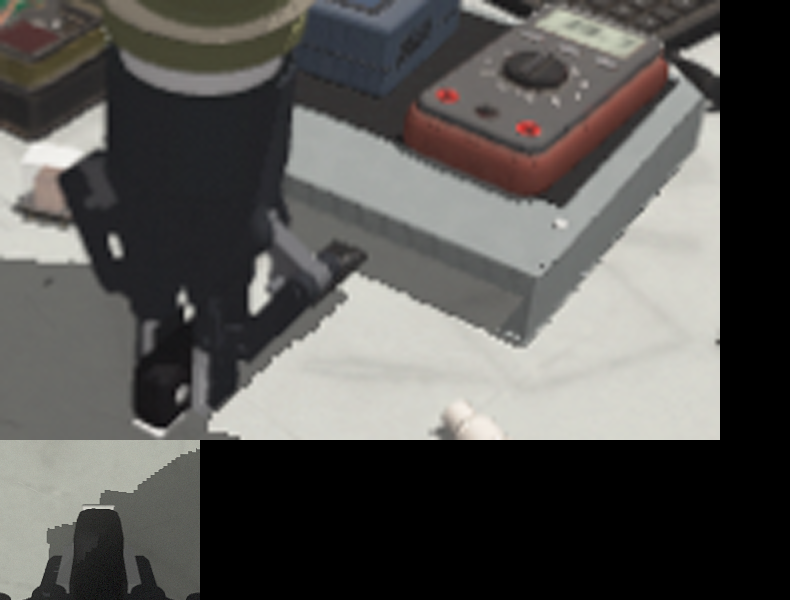

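Run:
```python
from h import *
plan([.412,-.259,.0407],pose(7.1))
plan([.517,-.246,.0407],pose(7.1))
```

```text
t 8.5 row [0.0025, -0.0027, 0.0215, -0.0006, 0.0004, -0.0019] rows 0.2615511230687285 0.033976165903518644
t 8.5 row [-0.2091, -0.002, 0.0217, -0.0006, 0.0004, -0.0019] rows 2.520851350024865 0.033976165903518644
```

Emit:
{"fn": "arm_command", "kwargs": {
  "commands": [1,0,-0.002,0.021,0,0,-0.002,1,0,-0.002,0.021,0,0,-0.002,1,0,-0.002,0.021,0,0,-0.002,1,-0.04,-0.002,0.021,0,0,-0.002,1,-0.08,-0.002,0.021,0,0,-0.002,1,-0.12,-0.002,0.021,0,0,-0.002,1,-0.16,-0.002,0.021,0,0,-0.002,1,-0.19,-0.002,0.021,0,0,-0.002,1,-0.209,-0.002,0.021,0,0,-0.002,1,-0.209,-0.002,0.021,0,0,-0.002,1,-0.209,-0.002,0.021,0,0,-0.002]
}}

```text
time_s: 9.42
position: [0.5165, -0.2456, 0.0409]
tool_rot: [[-0.992, -0.126, 0.0], [-0.126, 0.992, -0.001], [-0.0, -0.001, -1.0]]
ft_force: [0.3, -0.5, -1.4]
grip_width: 0.0191
gripper_force: 78.6
```

Run:
```python
from h import *
s=env.observe();print(s["position"],np.array(s["tool_rot"]).round(4).tolist(),s["ft_force"].round(2),s["wrist_torque"].round(3),s["joint_efforts"].round(2))
```

```text
[ 0.51653945 -0.24555904  0.04094497] [[-0.992, -0.1262, 0.0003], [-0.1262, 0.992, -0.0006], [-0.0003, -0.0007, -1.0]] [ 0.33 -0.49 -1.42] [-0.028  0.039  0.031] [ 7.100e-01 -5.178e+01 -1.716e+01  5.000e-02 -3.000e-02  5.000e-02]
```

Emit:
{"fn": "arm_command", "kwargs": {
  "commands": [1,0,0,0.004,0,0,0,1,0,0,0.008,0,0,0,1,0,0,0.01,0,0,0,1,0,0,0.01,0,0,0]
}}

```text
time_s: 9.75
position: [0.5163, -0.2458, 0.0356]
tool_rot: [[-0.992, -0.125, 0.0], [-0.125, 0.992, -0.0], [-0.0, -0.0, -1.0]]
ft_force: [0.2, -0.1, -1.2]
grip_width: 0.0188
gripper_force: 78.6
```

Emit:
{"fn": "arm_command", "kwargs": {
  "commands": [1,0,0,0.001,0,0,0,1,0,0,0.002,0,0,0,1,0,0,0.002,0,0,0]
}}

```text
time_s: 10.0
position: [0.5168, -0.2458, 0.0348]
tool_rot: [[-0.992, -0.126, 0.001], [-0.126, 0.992, -0.001], [-0.001, -0.001, -1.0]]
ft_force: [-0.3, 0.3, -2.0]
grip_width: 0.0191
gripper_force: 78.6
```

```bash
cat > st.py <<'E'
from h import *
s=env.observe();print(s["position"].round(4),s["ft_force"].round(2),s["wrist_torque"].round(3))
E
python3 st.py
```

```text
[ 0.5168 -0.2458  0.0348] [-0.25  0.32 -1.96] [-0.005  0.009 -0.008]
```

Emit:
{"fn": "arm_command", "kwargs": {
  "commands": [1,0,0,0.0005,0,0,0,1,0,0,0.001,0,0,0,1,0,0,0.001,0,0,0]
}}

```text
time_s: 10.25
position: [0.5169, -0.2457, 0.0344]
tool_rot: [[-0.992, -0.126, 0.001], [-0.126, 0.992, -0.001], [-0.001, -0.001, -1.0]]
ft_force: [-1.2, 0.3, -1.3]
grip_width: 0.0188
gripper_force: 78.6
```

```bash
python3 st.py
```

```text
[ 0.5169 -0.2457  0.0344] [-1.25  0.27 -1.33] [-0.032 -0.005  0.053]
```

Emit:
{"fn": "arm_command", "kwargs": {
  "commands": [1,0,0,0.0005,0,0,0,1,0,0,0.001,0,0,0,1,0,0,0.001,0,0,0]
}}

```text
time_s: 10.5
position: [0.5169, -0.2457, 0.0339]
tool_rot: [[-0.992, -0.126, 0.001], [-0.126, 0.992, -0.001], [-0.001, -0.001, -1.0]]
ft_force: [0.4, 0.2, -0.4]
grip_width: 0.0188
gripper_force: 78.6
```

```bash
python3 st.py
```

```text
[ 0.5169 -0.2457  0.0339] [ 0.36  0.19 -0.42] [ 0.11  -0.02  -0.022]
```

Emit:
{"fn": "arm_command", "kwargs": {
  "commands": [1,0,0,0.0004,0,0,0,1,0,0,0.0008,0,0,0,1,0,0,0.0008,0,0,0]
}}

```text
time_s: 10.75
position: [0.5169, -0.2458, 0.0336]
tool_rot: [[-0.992, -0.126, 0.001], [-0.126, 0.992, -0.001], [-0.001, -0.001, -1.0]]
ft_force: [-2.0, 0.2, 2.2]
grip_width: 0.0189
gripper_force: 78.9
```

```bash
python3 st.py
```

```text
[ 0.5169 -0.2458  0.0336] [-2.05  0.23  2.23] [0.086 0.051 0.081]
```

Emit:
{"fn": "arm_command", "kwargs": {
  "commands": [1,0,0,0.0004,0,0,0,1,0,0,0.0004,0,0,0]
}}

```text
time_s: 10.92
position: [0.5169, -0.2458, 0.0335]
tool_rot: [[-0.992, -0.126, 0.001], [-0.126, 0.992, -0.001], [-0.001, -0.001, -1.0]]
ft_force: [-2.0, -0.4, 2.7]
grip_width: 0.0193
gripper_force: 79.0
```

```bash
python3 st.py
```

```text
[ 0.5169 -0.2458  0.0335] [-2.04 -0.43  2.68] [ 0.049 -0.005  0.034]
```

Emit:
{"fn": "arm_command", "kwargs": {
  "commands": [1,0,0,0,0,0,0]
}}

```text
time_s: 11.0
position: [0.5169, -0.2458, 0.0334]
tool_rot: [[-0.992, -0.126, 0.001], [-0.126, 0.992, -0.001], [-0.001, -0.001, -1.0]]
ft_force: [-2.9, 0.6, 3.4]
grip_width: 0.019
gripper_force: 79.0
```

Emit:
{"fn": "arm_command", "kwargs": {
  "commands": [1,0,0,0,0,0,0]
}}

```text
time_s: 11.08
position: [0.5169, -0.2458, 0.0334]
tool_rot: [[-0.992, -0.126, 0.001], [-0.126, 0.992, -0.001], [-0.001, -0.001, -1.0]]
ft_force: [-2.2, 0.6, 2.3]
grip_width: 0.0189
gripper_force: 79.0
```

Emit:
{"fn": "arm_command", "kwargs": {
  "commands": [1,0,0,0.0005,0,0,0,1,0,0,0.0005,0,0,0]
}}

```text
time_s: 11.25
position: [0.5169, -0.2458, 0.0332]
tool_rot: [[-0.992, -0.126, 0.001], [-0.126, 0.992, -0.001], [-0.001, -0.001, -1.0]]
ft_force: [-3.5, -0.9, 4.0]
grip_width: 0.0189
gripper_force: 79.3
```

Emit:
{"fn": "arm_command", "kwargs": {
  "commands": [1,0,0,0,0,0,0]
}}

```text
time_s: 11.33
position: [0.5169, -0.2458, 0.0332]
tool_rot: [[-0.992, -0.126, 0.001], [-0.126, 0.992, -0.001], [-0.001, -0.001, -1.0]]
ft_force: [-3.3, 0.4, 4.5]
grip_width: 0.0193
gripper_force: 79.3
```

Emit:
{"fn": "arm_command", "kwargs": {
  "commands": [1,0,0,0,0,0,0]
}}

```text
time_s: 11.42
position: [0.5169, -0.2458, 0.0332]
tool_rot: [[-0.992, -0.126, 0.001], [-0.126, 0.992, -0.001], [-0.001, -0.001, -1.0]]
ft_force: [-3.2, 0.3, 5.1]
grip_width: 0.0186
gripper_force: 79.3
```

Emit:
{"fn": "arm_command", "kwargs": {
  "commands": [1,0,0,0,0,0,0]
}}

```text
time_s: 11.5
position: [0.5169, -0.2458, 0.0332]
tool_rot: [[-0.992, -0.126, 0.001], [-0.126, 0.992, -0.001], [-0.001, -0.001, -1.0]]
ft_force: [-3.1, -0.2, 5.3]
grip_width: 0.0187
gripper_force: 79.3
```

Emit:
{"fn": "arm_command", "kwargs": {
  "commands": [1,0.002,0,0,0,0,0,1,0.004,0,0,0,0,0,1,0.008,0,0,0,0,0]
}}

```text
time_s: 11.75
position: [0.5135, -0.2464, 0.0331]
tool_rot: [[-0.992, -0.126, 0.002], [-0.126, 0.992, -0.001], [-0.002, -0.002, -1.0]]
ft_force: [1.7, 0.9, 2.2]
grip_width: 0.0192
gripper_force: 79.1
```

Emit:
{"fn": "arm_command", "kwargs": {
  "commands": [1,0.006,0,0,0,0,0]
}}

```text
time_s: 11.83
position: [0.5103, -0.2468, 0.0331]
tool_rot: [[-0.992, -0.126, 0.002], [-0.126, 0.992, -0.001], [-0.002, -0.002, -1.0]]
ft_force: [2.1, -1.0, 1.9]
grip_width: 0.0189
gripper_force: 79.1
```

Emit:
{"fn": "arm_command", "kwargs": {
  "commands": [1,0.006,0,0,0,0,0]
}}

```text
time_s: 11.92
position: [0.507, -0.2472, 0.0331]
tool_rot: [[-0.992, -0.126, 0.002], [-0.126, 0.992, -0.001], [-0.001, -0.001, -1.0]]
ft_force: [1.9, -0.2, 2.8]
grip_width: 0.019
gripper_force: 79.1
```

Emit:
{"fn": "arm_command", "kwargs": {
  "commands": [1,0.006,0,0.0003,0,0,0,1,0.012,0,0.0005,0,0,0]
}}

```text
time_s: 12.08
position: [0.5009, -0.2479, 0.033]
tool_rot: [[-0.992, -0.126, 0.002], [-0.126, 0.992, -0.001], [-0.001, -0.001, -1.0]]
ft_force: [2.2, 0.3, 3.3]
grip_width: 0.0186
gripper_force: 79.2
```

Emit:
{"fn": "arm_command", "kwargs": {
  "commands": [1,0.007,0,0,0,0,0]
}}

```text
time_s: 12.17
position: [0.4975, -0.2484, 0.033]
tool_rot: [[-0.992, -0.126, 0.002], [-0.126, 0.992, -0.001], [-0.001, -0.001, -1.0]]
ft_force: [2.4, 0.8, 3.8]
grip_width: 0.019
gripper_force: 79.2
```

Emit:
{"fn": "arm_command", "kwargs": {
  "commands": [1,0.007,0,0,0,0,0]
}}

```text
time_s: 12.25
position: [0.4939, -0.2488, 0.0329]
tool_rot: [[-0.992, -0.126, 0.001], [-0.126, 0.992, -0.001], [-0.001, -0.001, -1.0]]
ft_force: [2.5, -0.0, 4.1]
grip_width: 0.0188
gripper_force: 79.2
```

Emit:
{"fn": "arm_command", "kwargs": {
  "commands": [1,0.007,0,0,0,0,0]
}}

```text
time_s: 12.33
position: [0.4904, -0.2492, 0.0329]
tool_rot: [[-0.992, -0.126, 0.001], [-0.126, 0.992, -0.001], [-0.001, -0.001, -1.0]]
ft_force: [3.4, 0.7, 4.8]
grip_width: 0.0188
gripper_force: 79.2
```

Emit:
{"fn": "arm_command", "kwargs": {
  "commands": [1,0.008,0,0,0,0,0,1,0.016,0,0,0,0,0,1,0.024,0,0,0,0,0]
}}

```text
time_s: 12.58
position: [0.4784, -0.2507, 0.0329]
tool_rot: [[-0.992, -0.126, 0.001], [-0.126, 0.992, -0.001], [-0.001, -0.001, -1.0]]
ft_force: [4.3, 0.2, 4.9]
grip_width: 0.0188
gripper_force: 79.3
```

Emit:
{"fn": "arm_command", "kwargs": {
  "commands": [1,0.008,0,0,0,0,0]
}}

```text
time_s: 12.67
position: [0.4744, -0.2512, 0.0329]
tool_rot: [[-0.992, -0.126, 0.001], [-0.126, 0.992, -0.001], [-0.001, -0.001, -1.0]]
ft_force: [4.2, 1.0, 4.8]
grip_width: 0.019
gripper_force: 79.3
```

Emit:
{"fn": "arm_command", "kwargs": {
  "commands": [1,0.008,0,-0.0001,0,0,0,1,0.016,0,-0.0001,0,0,0,1,0.024,0,-0.0001,0,0,0,1,0.032,0,-0.0001,0,0,0]
}}

```text
time_s: 13.0
position: [0.4585, -0.2532, 0.0328]
tool_rot: [[-0.992, -0.126, 0.001], [-0.126, 0.992, -0.001], [-0.001, -0.001, -1.0]]
ft_force: [3.6, 0.1, 4.9]
grip_width: 0.0186
gripper_force: 79.3
```

Emit:
{"fn": "arm_command", "kwargs": {
  "commands": [1,0.008,0,0,0,0,0]
}}

```text
time_s: 13.08
position: [0.4545, -0.2537, 0.0328]
tool_rot: [[-0.992, -0.126, 0.001], [-0.126, 0.992, -0.001], [-0.001, -0.001, -1.0]]
ft_force: [3.3, 0.8, 4.8]
grip_width: 0.0193
gripper_force: 79.3
```

Emit:
{"fn": "arm_command", "kwargs": {
  "commands": [1,0.008,0,0,0,0,0,1,0.016,0,0,0,0,0,1,0.024,0,0,0,0,0,1,0.032,0,0,0,0,0]
}}

```text
time_s: 13.42
position: [0.4386, -0.2557, 0.0328]
tool_rot: [[-0.992, -0.126, 0.001], [-0.126, 0.992, -0.001], [-0.001, -0.001, -1.0]]
ft_force: [3.2, 0.3, 5.6]
grip_width: 0.0191
gripper_force: 79.3
```

Emit:
{"fn": "arm_command", "kwargs": {
  "commands": [1,0.008,0,0,0,0,0,1,0.016,0,0,0,0,0,1,0.024,0,0,0,0,0,1,0.032,0,0,0,0,0]
}}

```text
time_s: 13.75
position: [0.4227, -0.2576, 0.0328]
tool_rot: [[-0.992, -0.126, 0.001], [-0.126, 0.992, -0.001], [-0.001, -0.001, -1.0]]
ft_force: [3.3, 0.6, 4.6]
grip_width: 0.019
gripper_force: 79.3
```

Emit:
{"fn": "arm_command", "kwargs": {
  "commands": [1,0.008,0,0,0,0,0,1,0.016,0,0,0,0,0,1,0.024,0,0,0,0,0,1,0.032,0,0,0,0,0]
}}

```text
time_s: 14.08
position: [0.4069, -0.2596, 0.0328]
tool_rot: [[-0.992, -0.126, 0.001], [-0.126, 0.992, -0.001], [-0.001, -0.001, -1.0]]
ft_force: [3.8, -0.6, 6.1]
grip_width: 0.0188
gripper_force: 79.3
```

Run:
```python
from h import *
s=env.observe();print(s["position"].round(4),s["ft_force"],np.round(s["q"],1))
S=optics.get_image("scene")
C=cv2.resize(S["image"][200:330,260:430],None,fx=4,fy=4,interpolation=cv2.INTER_CUBIC)
cv2.imwrite("pics/s5.png",cv2.cvtColor(C,cv2.COLOR_RGB2BGR))
X=np.array([.992,.124,0]);e=s["position"]+.121*X;e[2]=.005
print("core expected",e,(proj(S,e)-[260,200])*4)
```

```text
[ 0.4069 -0.2596  0.0328] [ 3.83202543 -0.6412379   6.06518318] [ -46.6   31.8  101.5    0.    46.7 -143.9]
core expected [ 0.52689324 -0.24462705  0.005     ] [358.25689238 313.90213923]
```

View pics/s5.png

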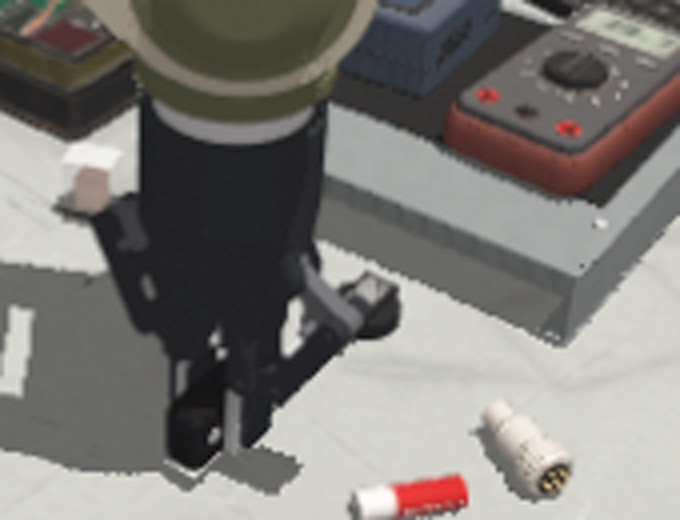

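Emit:
{"fn": "arm_command", "kwargs": {
  "commands": [1,0.008,0,-0.0002,0,0,0,1,0.016,0,-0.0002,0,0,0,1,0.024,0,-0.0002,0,0,0,1,0.032,0,-0.0002,0,0,0]
}}

```text
time_s: 14.47
position: [0.3909, -0.2616, 0.0328]
tool_rot: [[-0.992, -0.126, 0.001], [-0.126, 0.992, -0.001], [-0.0, -0.001, -1.0]]
ft_force: [3.4, 0.1, 4.8]
grip_width: 0.0187
gripper_force: 79.5
```

Emit:
{"fn": "arm_command", "kwargs": {
  "commands": [1,0.008,0,0,0,0,0,1,0.016,0,0,0,0,0,1,0.024,0,0,0,0,0,1,0.03,0,0,0,0,0,1,0.03,0,0,0,0,0]
}}

```text
time_s: 14.88
position: [0.3756, -0.2634, 0.0328]
tool_rot: [[-0.992, -0.126, -0.0], [-0.126, 0.992, -0.0], [0.0, -0.0, -1.0]]
ft_force: [0.8, 0.2, 6.6]
grip_width: 0.0187
gripper_force: 79.5
```

Run:
```python
from h import *
s=env.observe();print(s["position"].round(4),s["ft_force"],s["time_s"])
plan(s["position"]+[0,0,.09],pose(7.1))
plan([.4146,.103,s["position"][2]+.09],pose(-90))
```

```text
[ 0.3756 -0.2634  0.0328] [0.83527158 0.19108385 6.55990908] 14.8833
t 14.8833 row [0.0, -0.0, -0.18, -0.0001, -0.0, 0.001] rows 2.158273381294964 0.016587721965810064
t 14.8833 row [-0.1694, 0.7173, -0.1802, -0.0001, 0.0001, 0.8102] rows 9.097029103275178 13.5779590553936
```

Emit:
{"fn": "arm_command", "kwargs": {
  "commands": [1,0,0,-0.01,0,0,0,1,0,0,-0.03,0,0,0,1,0,0,-0.08,0,0,0,1,0,0,-0.14,0,0,0,1,0,0,-0.18,0,0,0,1,0,0,-0.18,0,0,0]
}}

```text
time_s: 15.38
position: [0.3763, -0.2639, 0.1256]
tool_rot: [[-0.992, -0.127, 0.002], [-0.127, 0.992, -0.004], [-0.001, -0.004, -1.0]]
ft_force: [0.9, -0.4, -1.1]
grip_width: 0.0188
gripper_force: 78.6
```

Emit:
{"fn": "arm_command", "kwargs": {
  "commands": [1,-0.169,0.717,0,0,0,0.81,1,-0.169,0.717,0,0,0,0.81,1,-0.169,0.717,0,0,0,0.81,1,-0.169,0.717,0,0,0,0.81,1,-0.169,0.717,0,0,0,0.81,1,-0.169,0.717,0,0,0,0.81,1,-0.169,0.717,0,0,0,0.81,1,-0.169,0.717,0,0,0,0.81,1,-0.169,0.717,0,0,0,0.81,1,-0.169,0.717,0,0,0,0.81,1,-0.169,0.717,0,0,0,0.81,1,-0.169,0.717,0,0,0,0.81]
}}

```text
time_s: 16.38
position: [0.4133, 0.1055, 0.1212]
tool_rot: [[-0.389, 0.921, -0.004], [0.921, 0.389, -0.001], [0.001, -0.004, -1.0]]
ft_force: [-0.4, 0.4, -0.8]
grip_width: 0.0188
gripper_force: 78.7
```

Run:
```python
from h import *
s=env.observe();print(s["position"].round(4),s["ft_force"],s["time_s"])
t=optics.get_image("top")
C=cv2.resize(t["image"][185:285,190:420],None,fx=3.4,fy=3.4,interpolation=cv2.INTER_CUBIC)
cv2.imwrite("pics/t6.png",cv2.cvtColor(C,cv2.COLOR_RGB2BGR))
g=cv2.cvtColor(t["image"],cv2.COLOR_RGB2GRAY)
m=np.zeros_like(g);m[205:275,330:395]=(g[205:275,330:395]<100)
n,l,st,ce=cv2.connectedComponentsWithStats(m)
for i in range(1,n):
    if st[i,4]>30:
        q=pt(t,ce[i],.011);d=q[:2]-[.5655,-.2125];print(st[i],ce[i].round(1),q.round(4),"depth",(d@[.992,.124]).round(3))
plan([.4146,.103,.0995],pose(-90))
```

```text
[0.4133 0.1055 0.1212] [-0.3887586   0.35353932 -0.84602237] 16.3833
[354 224  16  15  81] [360.8 229.4] [ 0.5008 -0.2412  0.011 ] depth -0.068
t 16.4333 row [-0.0031, 0.0015, 0.0434, -0.002, 0.0002, 0.1868] rows 0.5214156884804969 3.1305592771734094
```

Emit:
{"fn": "arm_command", "kwargs": {
  "commands": [1,-0.003,0.002,0.043,0,0,0.187,1,-0.003,0.002,0.043,0,0,0.187,1,-0.003,0.002,0.043,0,0,0.187,1,-0.003,0.002,0.043,0,0,0.187,1,-0.003,0.002,0.08,0,0,0.187,1,-0.003,0.002,0.12,0,0,0.187,1,-0.003,0.002,0.15,0,0,0.187,1,-0.003,0.002,0.18,0,0,0.187,1,-0.003,0.002,0.18,0,0,0.187,1,-0.003,0.002,0.18,0,0,0.187]
}}

```text
time_s: 17.27
position: [0.416, 0.1014, 0.0322]
tool_rot: [[-0.012, 1.0, -0.002], [1.0, 0.012, -0.001], [-0.001, -0.002, -1.0]]
ft_force: [-0.9, -0.0, -0.2]
grip_width: 0.0188
gripper_force: 78.7
```

Run:
```python
from h import *
s=env.observe();print(s["position"].round(4),s["ft_force"],s["time_s"])
plan([.4146,.103,.0237],pose(-90))
```

```text
[0.416  0.1014 0.0322] [-0.90106593 -0.00914233 -0.16618077] 17.2667
t 17.2667 row [0.0033, -0.0027, 0.0169, -0.001, 0.0004, 0.0059] rows 0.208981522436802 0.10127040772548936
```

Emit:
{"fn": "arm_command", "kwargs": {
  "commands": [1,0,0,0.005,-0.001,0,0,1,0,0,0.01,-0.001,0,0,1,0,0,0.014,-0.001,0,0,1,0,0,0.016,-0.001,0,0,1,0,0,0.016,-0.001,0,0]
}}

```text
time_s: 17.68
position: [0.4167, 0.1017, 0.0246]
tool_rot: [[-0.01, 1.0, 0.003], [1.0, 0.01, -0.001], [-0.001, 0.003, -1.0]]
ft_force: [-0.2, -1.6, -0.8]
grip_width: 0.0191
gripper_force: 78.7
```

```bash
python3 st.py
```

```text
[0.4167 0.1017 0.0246] [-0.22 -1.55 -0.77] [ 0.031 -0.031  0.013]
```

Go the last millimetre until it bears on the worktop, then open.

Emit:
{"fn": "arm_command", "kwargs": {
  "commands": [1,0,0,0.001,0,0,0,1,0,0,0.002,0,0,0,1,0,0,0.003,0,0,0,1,0,0,0.003,0,0,0]
}}

```text
time_s: 18.02
position: [0.4167, 0.1017, 0.0233]
tool_rot: [[-0.01, 1.0, 0.003], [1.0, 0.01, -0.001], [-0.001, 0.003, -1.0]]
ft_force: [-0.2, -0.4, 2.1]
grip_width: 0.0189
gripper_force: 79.5
```

Emit:
{"fn": "arm_command", "kwargs": {
  "commands": [-0.2,0,0,0,0,0,0,-0.2,0,0,0,0,0,0,-0.2,0,0,0,0,0,0,-0.2,0,0,0,0,0,0,-0.2,0,0,0,0,0,0,-0.2,0,0,0,0,0,0,-0.2,0,0,-0.04,0,0,0,-0.2,0,0,-0.1,0,0,0,-0.2,0,0,-0.17,0,0,0,-0.2,0,0,-0.25,0,0,0,-0.2,0,0,-0.3,0,0,0,-0.2,0,0,-0.3,0,0,0]
}}

```text
time_s: 19.02
position: [0.4181, 0.1019, 0.1777]
tool_rot: [[-0.01, 1.0, 0.012], [1.0, 0.01, -0.001], [-0.001, 0.012, -1.0]]
ft_force: [0.6, -0.4, 0.0]
grip_width: 0.0509
gripper_force: 0.0
```

Run:
```python
from h import *
s=env.observe();print(s["position"].round(4),s["ft_force"],s["time_s"])
S=optics.get_image("scene");t=optics.get_image("top")
C=np.zeros((600,790,3),np.uint8)
C[:300,:690]=cv2.resize(t["image"][185:285,190:420],None,fx=3,fy=3,interpolation=cv2.INTER_CUBIC)
C[300:,:780]=cv2.resize(S["image"][190:290,190:450],None,fx=3,fy=3,interpolation=cv2.INTER_CUBIC)
cv2.imwrite("pics/f7.png",cv2.cvtColor(C,cv2.COLOR_RGB2BGR))
```

```text
[0.4181 0.1019 0.1777] [ 0.57224967 -0.36941542  0.03869496] 19.0167
```

View pics/f7.png

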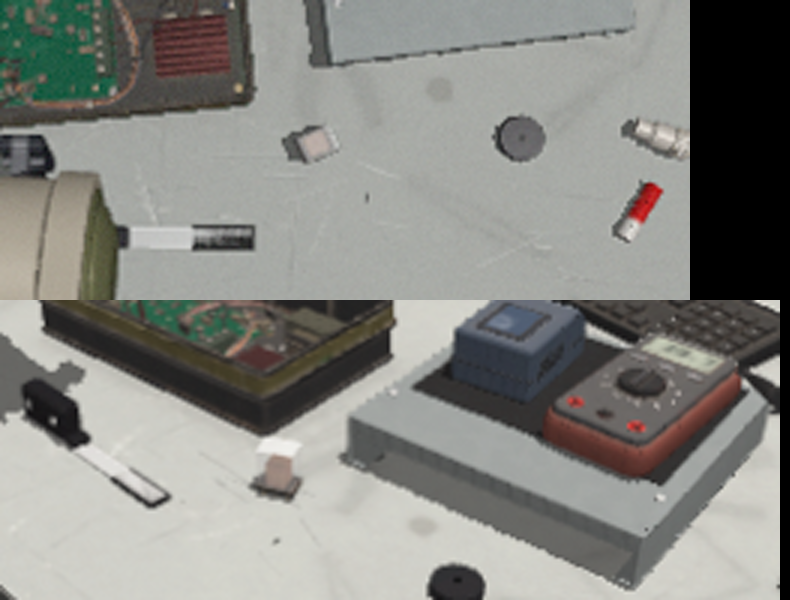

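The core lies flat in front of the riser, at (520,138) in the top crop. The probe lies flat on the left with its tip end at (255,237). The relay, connector and battery are where they were, and the arm is clear.

```bash
python3 -c "
from rig import env
print(env.close_job())"
```

```text
the job is handed in; nothing more can be done
None
```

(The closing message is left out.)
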